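Weigh a rewound transformer on the sprung hook balance

TASK

Weigh the square-cored transformer: pick it up by its black grip, hang its wire bail on the hook of the spring balance, and let the hook take the weight gradually, letting go only once the balance carries it all, so that the hook neither drops nor springs back nor is overloaded. Let go and wait until the hook and the transformer hang still, then press the button on top of the balance to capture the reading, and leave the transformer hanging. Leave the round coil, the meter and the white jar where they are.

Things in the scene. Friction and masses are not known exactly. Their poses are not given: they have to be found in the camera images.
- transformer_grip (a point): Centre of the black grip on top of the square-cored transformer: a block 20 (its x) x 24 (y) x 42 mm tall, centre 133 mm above the underside. z is up; a half turn about z makes no difference. Body: rectangular dark laminated core 40 (x) x 66 (y) x 56 mm tall, copper winding 62 (x) x 40 (y). Stands upright. Mass unknown, 0.27 to 0.90 kg, centred under the grip.
- transformer_eye (a point): Underside of the apex of the transformer's 7 mm steel wire bail, the point to rest on the hook: on the centre line, 36.5 mm below the grip centre. Same axes as the grip. The bail is a gable-shaped loop in the y-z plane, so the hook passes through along x; the opening is 51 mm wide and 40 mm high from core top to apex.
- hook_seat (a point): Lowest point of the throat of the balance's hook (steel bar 8 mm thick), on top of the bar, where the bail apex comes to rest. Moves with the hook; 235 mm above the bench unloaded. Axes: x level, from the hook's free tip to the column (column face 100 mm from the seat in +x); z up. On the +x side the bar runs level, its top 8 mm above the seat, to the column.
- hook_tip (a point): Top of the hook's free, upturned end, 20 mm from the seat in the seat's -x and 13 mm above it; the bar ends 24 mm out from the seat. Moves with the hook.
- hook (a joint): Dip of the hook, m: 0 unloaded, grows straight down, stop at 0.110. Spring of about 100 N/m (10 mm of dip per newton hung on it), lightly damped: it bobs for a few seconds when disturbed. Delicate: it must never move faster than 0.08 m/s up or down, nor be loaded or pushed with more than 14 N.
- hold_button_top (a point): Centre of the top face of the grey round push button (28 mm diameter) on top of the balance's aluminium column (60 x 50 mm, 295 mm tall; button 130 mm from the hook seat in the seat's +x). Pressed straight down.
- hold_button (a joint): Travel of the button, m: 0 up, 0.006 fully down; about 4 N presses it fully; it springs back. A press counts from 0.004.
- toroid_grip (a point): Centre of the grip of the round (toroidal) coil, a bystander: a copper ring-shaped body 80 mm in diameter, 50 mm tall, with the same bail and grip (133 mm up) as the transformer. To be left alone.
- meter: Hand-held grey meter lying on the bench, 170 x 85 x 42 mm, origin at the centre of its underside, long side along its x. To be left alone.
- jar: White plastic jar, 56 mm in diameter, 75 mm tall, origin at the centre of its underside. To be left alone.
Mind the look-alikes: they are no part of the job. Leave any purple look-alike of the part that bears transformer_grip alone.

How it is judged:
On the way, in this order (a step that is already met when the one before it is completed fails the run):
1. the transformer hangs by its bail in the seat of the hook, let go, and both are still (distance between transformer_eye and hook_seat below 0.012 m and value of joint hook above 0.02 m and contact force between the fingers and transformer below 0.05 N and velocity of joint hook between -0.02 and 0.02 m/s and linear speed of transformer below 0.03 m/s), for 0.3 s.
2. the button on the balance is pressed (value of joint hold_button above 0.004 m), for 0.05 s.
At the end, for the whole second after the job is handed in: The transformer hangs still (under 30 mm/s) and upright (within 0.25 rad) from the hook, its bail apex within 12 mm of the hook's seat, the hook dipped by more than 20 mm and still (under 20 mm/s), and the button has been pressed and is up again (distance between transformer_eye and hook_seat below 0.012 m and value of joint hook above 0.02 m and angle between transformer_eye's own z axis and vertical below 0.25 rad and linear speed of transformer below 0.03 m/s and velocity of joint hook between -0.02 and 0.02 m/s and value of joint hold_button below 0.002 m); the robot touches nothing.
It fails at once if the hook is jerked: it moves faster than 0.08 m/s (velocity of joint hook above 0.08 m/s or velocity of joint hook below -0.08 m/s).
It fails at once if the hook is loaded or pushed by the transformer with more than 14 N (contact force between transformer and hook above 14 N).
It fails at once if the button is pressed before the transformer hangs free and still (value of joint hold_button above 0.003 m and (distance between transformer_eye and hook_seat above 0.012 m or velocity of joint hook above 0.03 m/s or velocity of joint hook below -0.03 m/s or contact force between the fingers and transformer above 0.05 N)).
It fails at once if the round coil, the meter or the jar is moved by more than 20 mm (distance of any of toroid_grip, meter, jar from where it was at the start of the episode above 0.02 m).
It also fails if it takes over 67 s, if anything falls off the work surface, if the arm or the gripper's body presses on something with over 40 N, if the wrist force passes 120 N, or if a joint passes its speed limit or range.

ROBOT

A 6-joint arm with a two-finger parallel gripper is mounted at the origin on the work surface. World frame = base frame: x ahead of the robot, y to its left, z up, the work surface at z = 0. Lengths are in m, angles in rad, forces in N, time in s.
With the tool pointing down it reaches from about 0.275 to 0.75 m from the base axis. Payload 10.2 kg.
Tool frame: the origin (TCP) lies midway between the tips of the shut fingers; the grasp point (between the pads) lies 19 mm behind it (env.hold_point_z is the distance from the TCP to the grasp point, in m); x points along the fingers, z is the direction in which the jaws open and shut, and the axes are right-handed (so a half turn about x gives the same grasp; the last joint's range is limited). The gripper opens to 85 mm and grips with 20 to 120 N. Pads are 22 mm wide; open, the fingers measure 114 mm over their backs; the gripper's body (76 mm by 85 mm) begins 54 mm behind the grasp point. The pads swing forward as they close: fully open they stand 13 mm farther back than shut.
Start: joints at [-1.498, 0.313, 1.498, -0, 1.331, -0.223], TCP at [0.153, -0.502, 0.192] pointing down, gripper open.
Joint ranges: [-2.94, 2.94], [-0.97, 2.17], [0.19, 2.56], [-1.23, 4.37], [0.02, 3.11], [-2.88, 2.88]. Speed limits (rad/s): [2.39, 2.39, 3.01, 3.14, 3.14, 3.14].

INTERFACE

Orientations are given as a unit quaternion [x, y, z, w].
In Python, from bench import env, kinematics, monitor, eyes, job gives the robot as it stands. The module is installed in compiled form; this text tells all that it offers. Calls block until the motion is done:
- env.reach(position, orientation): joint-space move of the TCP to a pose.
- env.movel(position, velocity=0.15, frame=None, guard=None): straight line of the TCP; frame=None keeps the orientation; velocity is the mean speed in m/s. With guard (N) it stops when the force on the tool has changed by that much, and returns True; else False.
- env.set_joints(angles): joint-space move.
- env.release() and env.close_gripper(effort=None): open the fingers fully, or close them until they stop; effort is the grip in N (None keeps the last).
- env.hold(seconds).
- kinematics.ik(position, orientation): joint angles nearest the present ones, or None.
- monitor.sense(): the state.
- eyes.grab_frame(name): name is "side" or "top"; returns a dict with "frame" (480x640x3 uint8, red, green, blue), "mtx" (3x3 intrinsics, pixels), "view" (4x4, takes a point from world to camera coordinates). Camera axes: x right, y down, z forward; pixel columns grow to the right and rows downward; lengths in m; the calibration is good to about 2 mm. A picture is of the moment at which its call begins. There is no depth.
A pose or a line that the arm cannot do raises env.MotionError and nothing moves.
- job.hand_in(): hands the job in, once; it reports no verdict.
The state is a dict: "clock": time; "joints": joint angles; "qvel": joint speeds; "joint_efforts": joint torques, N m; "position": TCP position; "ee_rot": TCP orientation; "contact_force": force on the tool from outside, world axes, zero at the start; "ft_torque": the same for the moment, N m; "finger_gap": opening from 0.0 (shut) to 1.0 (fully open).
Only numpy, scipy, OpenCV 4.12 (cv2) and the standard library are available. Lean on these libraries where they do the work, as an engineer would, in place of code of your own. Each camera call takes 0.05 s, during which the arm holds its last target. There are 200 camera calls.

## Working session

There is one attempt and no reset: what is moved stays moved. The work goes in short steps, each a Python script; the robot and the scene stay as the last script left them, time stands still between calls to the robot, and variables do not carry over. Pictures are saved under pics/ and viewed, about 8 in all and at most 12, crops included, and the job is handed in when it is done.

```bash
mkdir -p pics; ls
python3 - <<'E'
from bench import env, kinematics, monitor, eyes, job
import cv2,numpy as np
for n in("side","top"):
    f=eyes.grab_frame(n); cv2.imwrite(f"pics/{n}0.png",f["frame"][:,:,::-1]); np.savez(f"pics/{n}0.npz",**f)
    V=f["view"]; print(n,f["mtx"].tolist(),"\n",V.round(3).tolist(),"cam",(-V[:3,:3].T@V[:3,3]).round(3))
s=monitor.sense(); print(s["clock"],s["position"],s["ee_rot"],env.hold_point_z)
E
```

```text
pics
side [[556.6492374063821, 0.0, 319.90181424531403], [0.0, 556.6492374063821, 230.27390088320257], [0.0, 0.0, 1.0]] 
 [[-0.694, -0.72, 0.006, 0.407], [-0.361, 0.341, -0.868, 0.375], [0.623, -0.605, -0.497, 1.151], [0.0, 0.0, 0.0, 1.0]] cam [-0.299  0.861  0.894]
top [[564.9968119874046, 0.0, 316.9954680263078], [0.0, 564.9968119874046, 236.11760403075974], [0.0, 0.0, 1.0]] 
 [[-0.023, -1.0, -0.002, 0.036], [-0.994, 0.023, -0.111, 0.576], [0.111, -0.0, -0.994, 1.467], [0.0, 0.0, 0.0, 1.0]] cam [0.41  0.023 1.522]
0.1 [ 0.1530095  -0.5019605   0.19143412] [ 0.42114159  0.56845381 -0.42058273  0.56798785] 0.0187
```

View pics/side0.png

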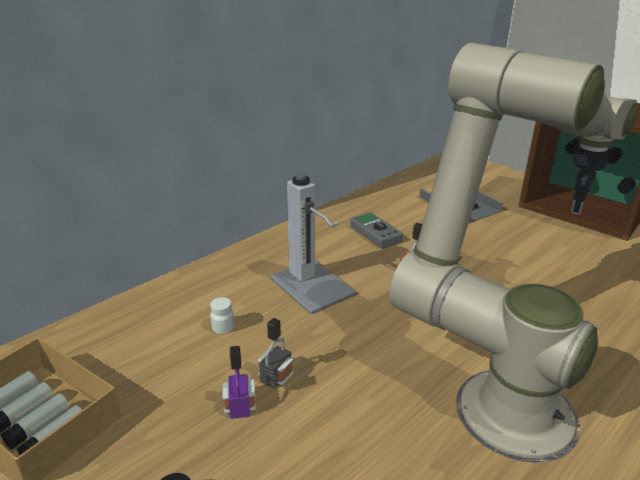

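View pics/top0.png

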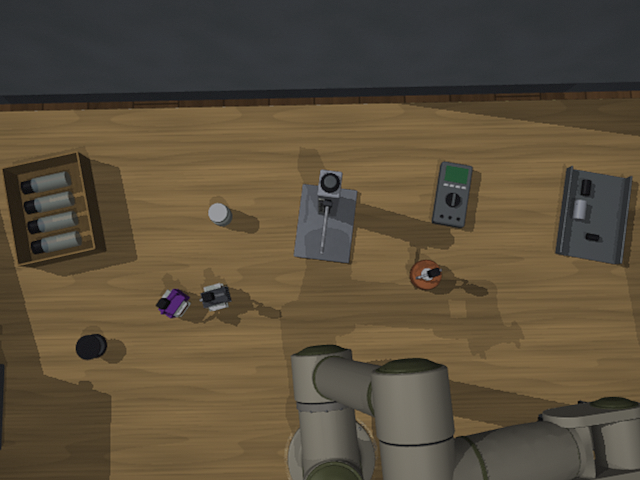

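Candidates for the transformer: the dark-cored one (side 275,360 / top 215,296), the purple look-alike (side 238,392 / top 172,302), and the round coil (top 426,275). I choose the dark-cored one. Next is a close crop of it and the balance in both views.

Run:
```python
import cv2,numpy as np
s=cv2.imread("pics/side0.png");t=cv2.imread("pics/top0.png")
def c(i,x,y,w,h): return cv2.resize(i[y:y+h,x:x+w],(400,300),interpolation=cv2.INTER_CUBIC)
a=np.vstack([np.hstack([c(s,220,310,100,75),c(t,180,265,80,60)]),np.hstack([c(s,270,165,80,60),c(t,280,165,120,90)])])
cv2.imwrite("pics/crop1.png",a)
```

```text
(no output)
```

View pics/crop1.png

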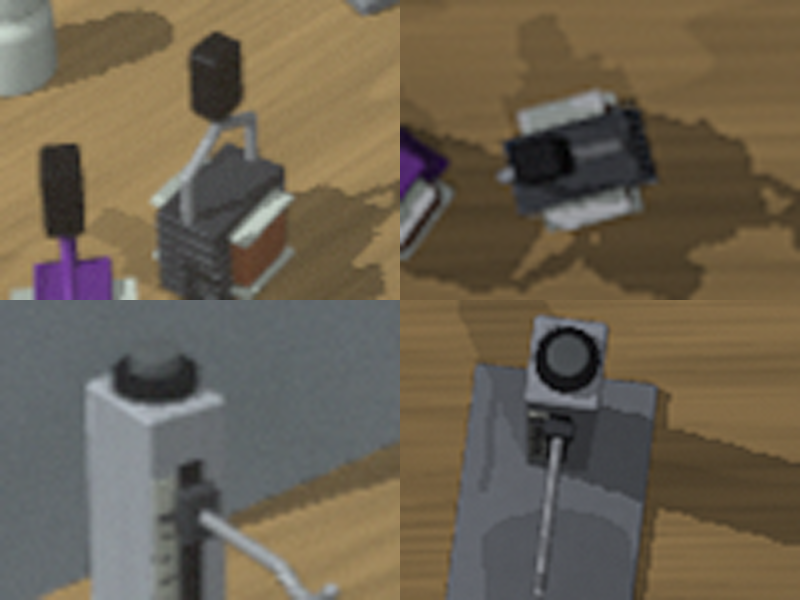

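The crops confirm the choice: dark laminated core, copper winding, black grip (side ≈274,329; top ≈208,296). The button is at side ≈(302,175), top ≈(330,182), and the hook's free end is at side ≈(336,223), top ≈(321,255).

```bash
cat > h.py <<'E'
import numpy as np, cv2
def P(f): return np.asarray(f["mtx"])@np.asarray(f["view"])[:3]
def tri(fs,us,ft,ut):
    X=cv2.triangulatePoints(P(fs),P(ft),np.float64(us).reshape(2,1),np.float64(ut).reshape(2,1)); X=(X[:3]/X[3]).ravel()
    e=[np.linalg.norm(proj(f,X)-u) for f,u in((fs,us),(ft,ut))]
    return X.round(4),np.round(e,1)
def proj(f,X):
    p=P(f)@np.append(X,1); return p[:2]/p[2]
def plane(f,u,z):
    V=np.asarray(f["view"]);R=V[:3,:3];c=-R.T@V[:3,3]
    d=R.T@np.linalg.inv(f["mtx"])@np.array([*u,1.]); return (c+d*(z-c[2])/d[2]).round(4)
E
python3 - <<'E'
from h import *
s=np.load("pics/side0.npz");t=np.load("pics/top0.npz")
S=s["frame"];T=t["frame"]
def blob(I,x,y,w,h,lo,hi):
    m=cv2.inRange(I[y:y+h,x:x+w],np.array(lo),np.array(hi)); n,l,st,c=cv2.connectedComponentsWithStats(m)
    k=1+np.argmax(st[1:,4]); return c[k]+[x,y],st[k].tolist(),(l==k),(x,y)
gs=blob(S,262,314,24,27,(0,0,0),(45,42,42)); gt=blob(T,196,285,22,24,(0,0,0),(30,30,30))
print("grip",gs[:2],gt[:2],tri(s,gs[0],t,gt[0]))
print("grip plane .133 side",plane(s,gs[0],.133),"top plane .154",plane(t,gt[0],.154), "hand",tri(s,(274,329.5),t,(208,296.4)))
# core orientation from top view: corners at z ~ core top
cs=[(180+a/5,265+b/5) for a,b in((105,150),(237,108),(255,180),(120,215))]
# guess core-top height = 0.1
C=np.array([plane(t,c,.0565) for c in cs]);print("core corners",C[:,:2].tolist(),"edges",[np.linalg.norm(C[i]-C[(i+1)%4]).round(3) for i in range(4)],"centre",C.mean(0))
for i,j in((0,1),(3,2),(1,2),(0,3)): d=C[j]-C[i];print(np.degrees(np.arctan2(d[1],d[0])).round(1))
print("button",tri(s,(301.6,175.5),t,(330.4,182.4)))
print("tip",tri(s,(336,223),t,(321.4,255)), plane(t,(321.4,256),.248))
big=lambda I,x,y,w,h:cv2.resize(I[y:y+h,x:x+w,::-1],None,fx=8,fy=8,interpolation=cv2.INTER_CUBIC)
a=np.zeros((600,800,3),np.uint8)
b=big(S,286,168,54,75);a[:600,:432]=b; b=big(T,308,190,42,74);a[:592,440:776]=b
cv2.imwrite("pics/crop2.png",a)
E
```

```text
grip (array([276.27027027, 330.91891892]), [11, 10, 7, 16, 37]) (array([207.9673913 , 296.58695652]), [6, 7, 13, 10, 92]) (array([0.4212, 0.2918, 0.1269]), array([1.3, 1.1]))
grip plane .133 side [0.4132 0.2948 0.133 ] top plane .154 [0.4228 0.2884 0.154 ] hand (array([0.4233, 0.2929, 0.1296]), array([0.1, 0.1]))
core corners [[0.4282, 0.3253], [0.4482, 0.257], [0.411, 0.2479], [0.3947, 0.3176]] edges [np.float64(0.071), np.float64(0.038), np.float64(0.072), np.float64(0.034)] centre [0.420525 0.28695  0.0565  ]
-73.7
-76.8
-166.3
-167.1
button (array([ 0.6632, -0.0085,  0.3125]), array([0.5, 0.5]))
tip (array([0.512 , 0.0156, 0.2447]), array([1.3, 1.4])) [0.5072 0.0136 0.248 ]
```

View pics/crop2.png

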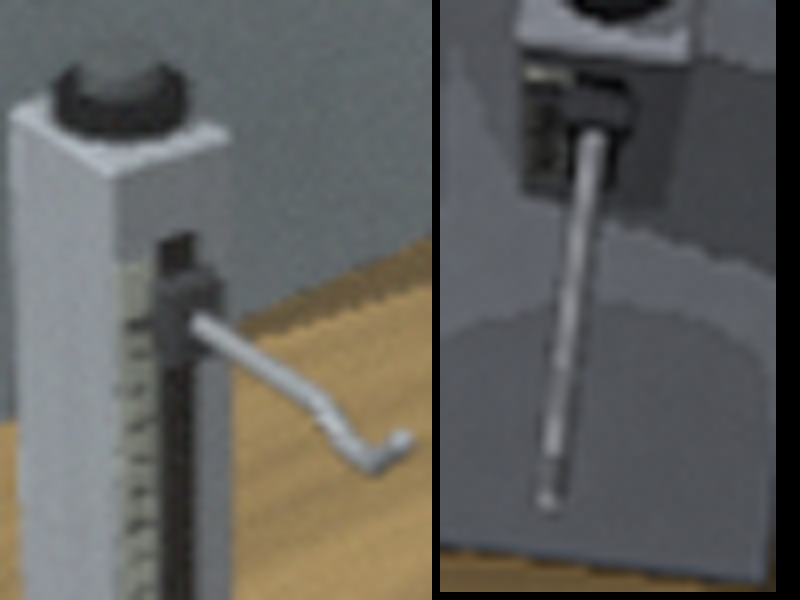

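Crop 2 shows the hook's free end at side (336.3,222.4) and top (321.5,252.3). The throat bend is at side (332.5,226), and the bar root is at top (327.3,207).

Run:
```python
from h import *
from bench import kinematics
from scipy.spatial.transform import Rotation as R
s=np.load("pics/side0.npz");t=np.load("pics/top0.npz")
tip=tri(s,(336.3,222.4),t,(321.5,252.3));print("tip",tip)
a=plane(t,(321.5,252.3),.246);b=plane(t,(327.3,207),.241);d=(b-a)[:2];print("tip pl",a,b,"len",np.linalg.norm(d),"yaw",np.degrees(np.arctan2(d[1],d[0])))
bt=np.array([.6632,-.0085]);d2=bt-tip[0][:2];print("tip-button",np.linalg.norm(d2),np.degrees(np.arctan2(d2[1],d2[0])))
u=d2/np.linalg.norm(d2);print("seat from button",bt-.130*u,"from tip",tip[0][:2]+.02*u)
for X,n in((( *(bt-.130*u),.231),"seat"),):print(n,proj(s,X),proj(t,X))
def ori(yaw): # tool x down, tool z along yaw
    z=np.array([np.cos(yaw),np.sin(yaw),0]);x=np.array([0,0,-1.]);return R.from_matrix(np.c_[x,np.cross(z,x),z]).as_quat()
for y in(-75,105): print("grasp",y,kinematics.ik([.4225,.2915,.2],ori(np.radians(y))))
for y in(-97,83): print("hook",y,kinematics.ik([.52,.013,.25],ori(np.radians(y))),kinematics.ik([.663,-.0085,.40],ori(np.radians(y))))
```

```text
tip (array([0.5164, 0.0136, 0.244 ]), array([0.3, 0.3]))
tip pl [0.5157 0.0132 0.246 ] [ 0.6201 -0.0026  0.241 ] len 0.10558882516630246 yaw -8.605893497320098
tip-button 0.14845420169196968 -8.561299946470886
seat from button [0.53464857 0.01085277] from tip [0.53617714 0.01062265]
seat [331.96532419 224.07446667] [322.28630148 244.60959522]
grasp -75 [ 3.75385710e-01  2.80983987e-01  1.51900223e+00 -4.44089210e-16
  1.34160644e+00  1.68438265e+00]
grasp 105 [ 3.75385710e-01  2.80983987e-01  1.51900223e+00 -4.44089210e-16
  1.34160644e+00 -1.45721000e+00]
hook -97 [-2.00495209e-01  2.66709531e-01  1.40790068e+00 -4.44089210e-16
  1.46698245e+00  1.49247417e+00] [-1.89132235e-01  7.14707513e-01  3.40912877e-01 -4.44089210e-16
  2.08597226e+00  1.50383714e+00]
hook 83 [-2.00495209e-01  2.66709531e-01  1.40790068e+00 -4.44089210e-16
  1.46698245e+00 -1.64911849e+00] [-1.89132235e-01  7.14707513e-01  3.40912877e-01 -4.44089210e-16
  2.08597226e+00 -1.63775551e+00]
```

Measurements agree: seat ≈(0.535, 0.011) with hook yaw −8.6°, tip height 0.244 (expected 0.248), and tip-to-button 148 mm (expected 150). The grip is at ≈(0.4225, 0.292, 0.13). I'll go above the transformer by a route clear of the hook.

```bash
cat >> h.py <<'E'
from scipy.spatial.transform import Rotation as R
def ori(yawdeg):
    y=np.radians(yawdeg);z=np.array([np.cos(y),np.sin(y),0]);x=np.array([0,0,-1.]);return R.from_matrix(np.c_[x,np.cross(z,x),z]).as_quat()
def shot(tag,boxes,fx=6):
    from bench import eyes
    out=[]
    for n,(x,y,w,h) in boxes.items():
        f=eyes.grab_frame(n);np.savez(f"pics/{n}{tag}.npz",**f)
        out.append(cv2.resize(f["frame"][y:y+h,x:x+w,::-1],None,fx=fx,fy=fx,interpolation=cv2.INTER_CUBIC))
    cv2.imwrite(f"pics/{tag}.png",np.hstack(out))
E
python3 - <<'E'
from h import *
from bench import env, monitor
q=ori(-75.3)
env.movel([.153,-.47,.30],velocity=.2)
env.reach([.35,0,.36],q)
env.reach([.4222,.2918,.20],q)
s=monitor.sense();print(s["clock"],s["position"],s["contact_force"])
shot("above",{"side":(230,270,66,90),"top":(175,255,66,90)})
E
```

```text
3.9583 [0.42287456 0.29102176 0.20071241] [-0.79549589  0.18957434 -0.4392865 ]
```

View pics/above.png

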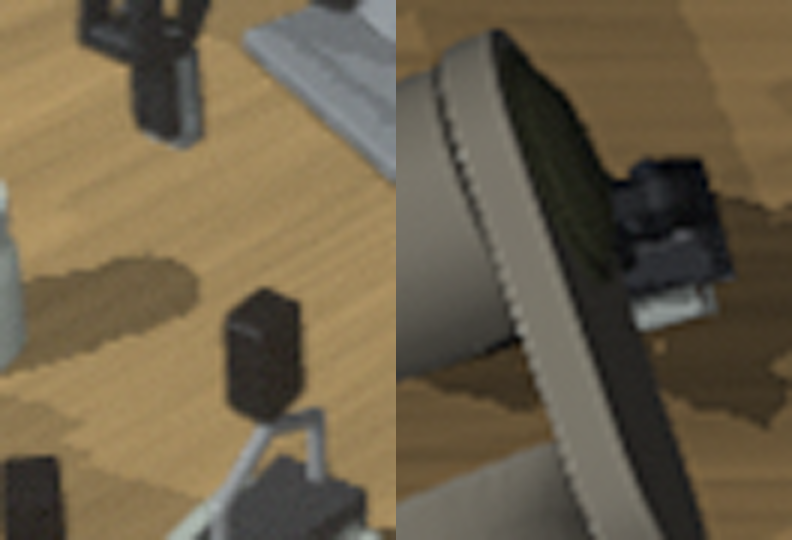

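The grip shows undisturbed at side (274,329.2). One finger tip is at side ≈(260,290), and the other is at the top edge of the crop. I check that against the projected tool.

Run:
```python
from h import *
from bench import env, monitor
s=np.load("pics/sideabove.npz")
y=np.radians(-75.3);d=np.array([np.cos(y),np.sin(y),0])
for k in(-.0425,0,.0425):print(proj(s,np.array([.4229,.291,.213])+k*d))
print("grip proj",proj(s,[.4229,.291,.133]))
f=s["frame"];a=f[225:345,220:330,::-1]
cv2.imwrite("pics/above2.png",cv2.resize(a,None,fx=5,fy=5,interpolation=cv2.INTER_CUBIC))
```

```text
[260.83212413 308.19960369]
[273.34593316 297.23122772]
[285.18106722 286.85771158]
grip proj [274.68226786 327.93047727]
```

View pics/above2.png

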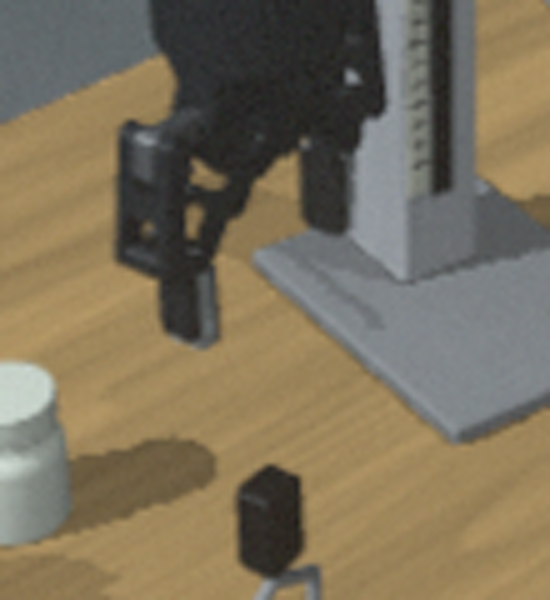

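Run:
```python
from h import *
from bench import env, monitor
st=monitor.sense();print(st["clock"],st["position"],R.from_quat(st["ee_rot"]).as_matrix().round(2).tolist(),st["finger_gap"],st["joints"])
s=np.load("pics/side0.npz")
M=R.from_quat([0.42114159,0.56845381,-0.42058273,0.56798785]).as_matrix();print(M.round(2).tolist())
for k in(-.05,0,.05):print(proj(s,np.array([.153,-.502,.205])+k*M[:,2]),proj(s,np.array([.153,-.502,.24])+k*M[:,2]))
from bench import eyes
f=eyes.grab_frame("side")["frame"]
a=np.hstack([cv2.resize(f[225:345,220:300,::-1],None,fx=5,fy=5),cv2.resize(s["frame"][130:250,560:640,::-1],None,fx=5,fy=5)])
cv2.imwrite("pics/cmp.png",a)
```

```text
4.0583 [0.42289231 0.29092429 0.20079465] [[0.0, 0.97, 0.25], [0.0, 0.25, -0.97], [-1.0, 0.0, -0.0]] 0.99656581229038 [ 3.74101036e-01  2.79503899e-01  1.51885770e+00 -1.29172110e-04
  1.34180138e+00  1.68995714e+00]
[[-0.0, 0.96, 0.29], [0.0, 0.29, -0.96], [-1.0, 0.0, -0.0]]
[572.2153097  227.16364827] [575.45264902 214.98228691]
[574.93990671 218.97492898] [578.12431076 207.01781425]
[577.52509113 211.20521129] [580.65765093 199.46569107]
```

View pics/cmp.png

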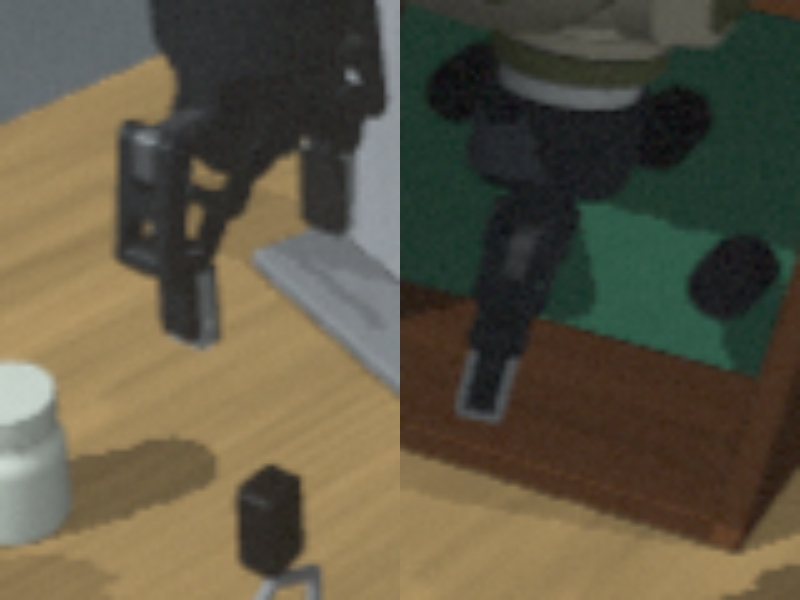

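The visible finger tips sit about 15 px higher than the stated tool geometry predicts, equivalent to about 38 mm, and the start picture shows the same. Before trusting the TCP I shut the fingers in the air at two yaws and compare.

Run:
```python
from h import *
from bench import env, monitor, eyes
env.close_gripper(20)
o=[]
for i,y in enumerate((-75.3,14.7)):
    if i: env.reach([.4225,.2920,.20],ori(y))
    env.hold(.3)
    st=monitor.sense();f=eyes.grab_frame("side");p=proj(f,st["position"]);print(st["clock"],st["position"],st["finger_gap"],"tcp px",p)
    a=cv2.resize(f["frame"][225:345,220:300,::-1].copy(),None,fx=5,fy=5)
    cv2.drawMarker(a,tuple(int(v) for v in (p-[220,225])*5),(0,0,255),0,14,1);o.append(a)
cv2.imwrite("pics/shut.png",np.hstack(o))
```

```text
5.175 [0.42220082 0.29179781 0.19999393] -0.001891302348063475 tcp px [273.48854116 302.68250683]
6.925 [0.42249423 0.29200893 0.20001011] -0.002252579765023878 tcp px [273.31661035 302.65596659]
```

View pics/shut.png

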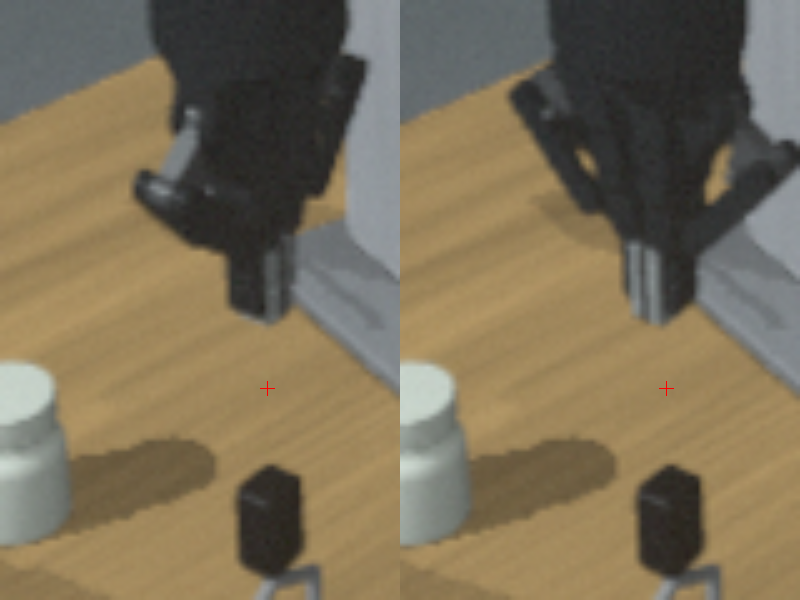

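Same 14 px offset at both yaws, so it is purely vertical: the real finger tips stand about 35 mm behind the reported TCP (horizontal agreement within 1 px). I'll correct every height by 35 mm, grasp with a guard, weigh while lifting, and check.

```bash
echo 'DZ=.035 # real tip z = reported z + DZ' >> h.py
python3 - <<'E'
from h import *
from bench import env, monitor, eyes
q=ori(-75.3)
env.release(); env.reach([.4225,.2920,.20],q); 
z=.118-DZ
print("guard",env.movel([.4225,.2920,z],velocity=.08,guard=6)); env.hold(.3)
s=monitor.sense();print(s["clock"],s["position"],s["contact_force"].round(2) if hasattr(s["contact_force"],'round') else s["contact_force"])
env.close_gripper(45);env.hold(.2)
s=monitor.sense();print(s["finger_gap"],s["contact_force"])
env.movel([.4225,.2920,z+.03],velocity=.05);env.hold(.6)
s=monitor.sense();print(s["clock"],s["position"],s["finger_gap"],s["contact_force"])
f=eyes.grab_frame("side");np.savez("pics/lift.npz",**f)
a=cv2.resize(f["frame"][260:400,210:320,::-1],None,fx=5,fy=5)[:600];cv2.imwrite("pics/lift.png",a)
E
```

```text
guard False
11.075 [0.42253635 0.29201773 0.08311967] [-0.14  0.16  0.55]
0.27265760479901185 [ 0.22524572 -0.19378936  0.44026188]
13.2083 [0.422478   0.2919991  0.11298897] 0.2727908613884651 [ 0.60469197 -0.44011391 -2.99202805]
```

View pics/lift.png

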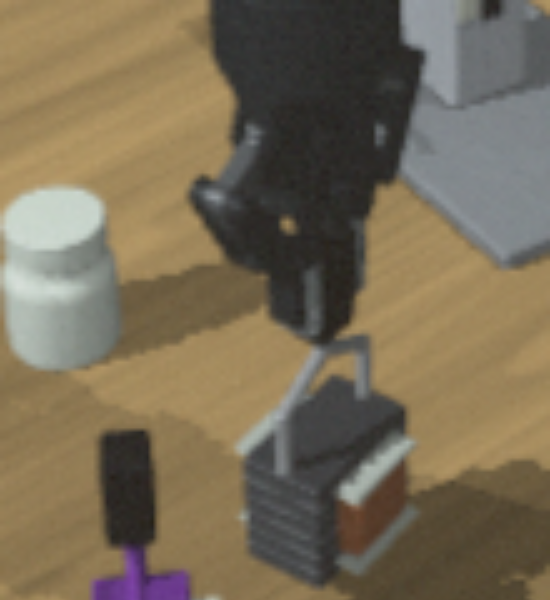

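Grasp is good: gap 23 mm, transformer lifted upright, and a force change of ≈3.5 N. I carry it to in front of the hook, aligned, with the eye 22 mm above seat height.

```bash
cat >> h.py <<'E'
HX=np.array([np.cos(np.radians(-8.6)),np.sin(np.radians(-8.6)),0]); SEAT=np.array([.535,.0108,.235]); EYE=.0134 # eye z = tcp z + EYE
def tcp(dx,dz): return SEAT+HX*dx+np.array([0,0,dz-EYE])
QH=ori(-98.6)
E
python3 - <<'E'
from h import *
from bench import env, monitor, eyes
p=tcp(-.075,.022)
env.movel([.4225,.2920,p[2]],velocity=.12)
env.reach(p,QH);env.hold(1.0)
s=monitor.sense();print(s["clock"],s["position"],p,s["contact_force"],s["finger_gap"])
o=[]
f=eyes.grab_frame("side");np.savez("pics/pre.npz",**f)
print("eye px",proj(f,p+[0,0,EYE]),"tip px",proj(f,SEAT-HX*.02+[0,0,.013]))
a=cv2.resize(f["frame"][165:285,285:395,::-1],None,fx=5,fy=5);cv2.imwrite("pics/pre.png",a)
E
```

```text
16.5583 [0.46084478 0.02199344 0.24360859] [0.46084327 0.02201515 0.2436    ] [ 0.09942704 -0.68274823 -3.35283158] 0.2754662418799524
eye px [351.17658787 227.15258725] tip px [336.92996455 221.17386088]
```

View pics/pre.png

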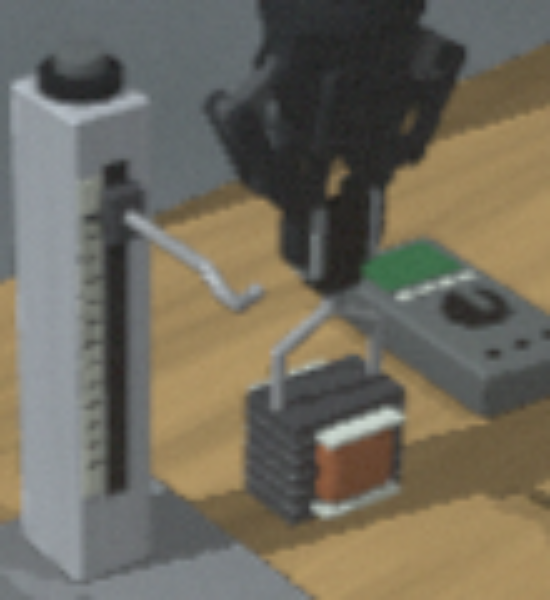

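The picture agrees with prediction: bail apex at (351.4,226.6) against a predicted (351.2,227.2), and hook tip at (336.6,223). Now I insert, then lower slowly, logging averaged force.

```bash
cat >> h.py <<'E'
def fz(n=10,dt=.04):
    from bench import env,monitor
    a=[]
    for _ in range(n): env.hold(dt);a.append(monitor.sense()["contact_force"])
    a=np.array(a);return a.mean(0).round(2),a.std(0).round(2)
E
python3 - <<'E'
from h import *
from bench import env, monitor, eyes
print(fz())
print("guard",env.movel(tcp(.0,.022),velocity=.05,guard=3));env.hold(.3);print(fz())
for dz in(.010,.002,-.004,-.010):
    env.movel(tcp(0,dz),velocity=.02);print(dz,fz(8),monitor.sense()["clock"])
f=eyes.grab_frame("side");np.savez("pics/ins.npz",**f)
a=cv2.resize(f["frame"][165:285,270:380,::-1],None,fx=5,fy=5);cv2.imwrite("pics/ins.png",a)
E
```

```text
(array([-0.31, -0.03, -3.06]), array([0.54, 0.5 , 0.45]))
guard False
(array([ 0.04,  0.29, -2.73]), array([0.39, 0.48, 0.67]))
0.01 (array([-0.29, -0.22, -3.01]), array([0.64, 0.34, 0.42])) 20.475
0.002 (array([ 0.05, -0.07, -3.11]), array([0.66, 0.55, 0.49])) 21.3583
-0.004 (array([-0.17,  0.24, -2.67]), array([0.23, 0.48, 0.52])) 22.1417
-0.01 (array([ 0.17,  0.19, -1.83]), array([0.38, 0.43, 0.54])) 22.925
```

View pics/ins.png

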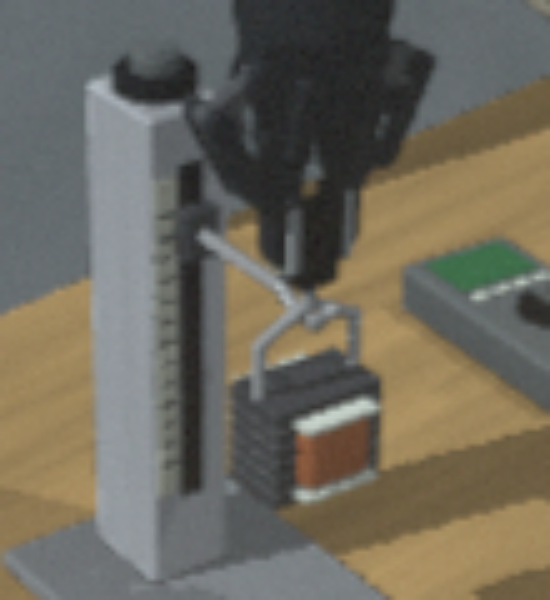

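The picture shows the hook bar through the bail, the apex in the throat and the hook starting to dip. Force noise is 0.5 N, the weight is ≈3.0 N and contact came at dz≈0. I keep lowering in slow steps with longer averages, then stop where the tool force is zero.

Run:
```python
from h import *
from bench import env, monitor, eyes
Z=[-.004,-.010];F=[-2.67,-1.83];w=[8,8]
for dz in(-.016,-.022,-.027):
    env.movel(tcp(0,dz),velocity=.02);m,_=fz(30,.03);print(dz,m);Z.append(dz);F.append(m[2]);w.append(30)
k,c=np.polyfit(Z,F,1,w=np.sqrt(w));print("slope",k,"zero at",-c/k)
s=monitor.sense();print(s["clock"],s["position"]-tcp(0,-.027))
```

```text
-0.016 [-0.11  0.7  -1.17]
-0.022 [ 0.3   0.49 -0.58]
-0.027 [ 0.24  0.63 -0.25]
slope -100.02154673092082 zero at -0.028507482980591258
27.275 [ 1.26577641e-05  1.82054341e-06 -1.24409886e-06]
```

Run:
```python
from h import *
from bench import env, monitor, eyes
HY=np.array([-HX[1],HX[0],0])
env.movel(tcp(0,-.0285),velocity=.01);print(fz(25,.03))
for d in(.002,.004):
    env.movel(tcp(0,-.0285)+d*HY,velocity=.005);print(d,fz(30,.03))
print(monitor.sense()["clock"])
```

```text
(array([ 0.03,  0.59, -0.01]), array([0.47, 0.61, 0.45]))
0.002 (array([-0.48, -4.23, -0.01]), array([0.47, 0.53, 0.49]))
0.004 (array([-0.55, -2.18,  0.11]), array([0.39, 0.67, 0.55]))
31.5083
```

Run:
```python
from h import *
from bench import env, monitor, eyes
HY=np.array([-HX[1],HX[0],0])
for d in(.0031,):
    env.movel(tcp(0,-.0285)+d*HY,velocity=.005);print(d,fz(50,.02))
f=eyes.grab_frame("side")
print(monitor.sense()["clock"],monitor.sense()["finger_gap"])
a=cv2.resize(f["frame"][165:285,270:380,::-1],None,fx=5,fy=5);cv2.imwrite("pics/bal.png",a)
```

```text
0.0031 (array([-0.07,  0.09,  0.04]), array([0.56, 0.53, 0.47]))
32.725 0.2726147825598523
```

View pics/bal.png

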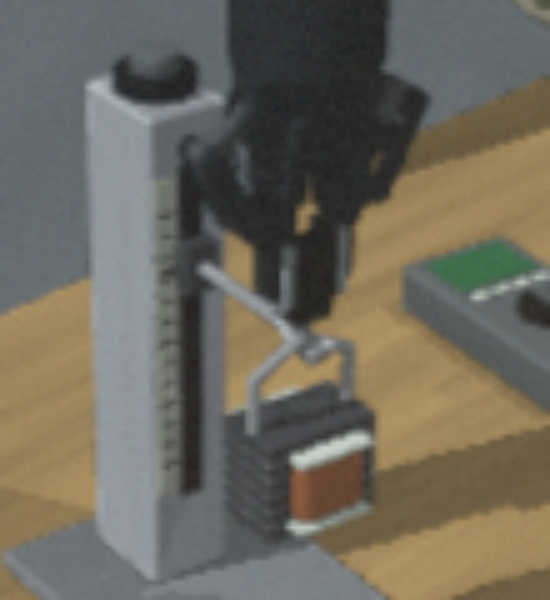

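Forces on the tool are now zero within noise, and the picture shows the apex in the throat with the balance carrying the weight. Release, wait, retreat up, and check stillness by frame differences (my picture views are used up).

Run:
```python
from h import *
from bench import env, monitor, eyes
HY=np.array([-HX[1],HX[0],0])
b=tcp(0,-.0285)+.0031*HY
def core():
    f=eyes.grab_frame("side");I=f["frame"][225:280,310:350].astype(int)
    m=((I[...,0]-I[...,2]>55)&(I[...,0]-I[...,1]>35)&(I[...,0]>110)).astype(np.uint8)
    n,l,st,c=cv2.connectedComponentsWithStats(m);k=1+np.argmax(st[1:,4]);return (c[k]+[310,225]).round(2),st[k,4]
print(core())
env.release()
for _ in range(6): print(core()); env.hold(.25)
print("clock",monitor.sense()["clock"],fz(5))
print("guard",env.movel(b+[0,0,.10],velocity=.06,guard=3))
for _ in range(3): print(core()); env.hold(.3)
f=eyes.grab_frame("side");np.savez("pics/rel.npz",**f);cv2.imwrite("pics/rel.png",f["frame"][:,:,::-1])
s=monitor.sense();print(s["clock"],s["position"],s["finger_gap"])
```

```text
(array([329.71, 263.38]), np.int32(34))
(array([331.04, 263.14]), np.int32(28))
(array([332.08, 263.  ]), np.int32(25))
(array([331.48, 262.94]), np.int32(31))
(array([331.72, 262.79]), np.int32(29))
(array([331.69, 262.97]), np.int32(29))
(array([331.64, 263.18]), np.int32(28))
clock 35.2 (array([ 0.22, -0.52,  0.22]), array([0.43, 0.36, 0.64]))
guard False
(array([331.71, 262.65]), np.int32(31))
(array([331.83, 262.97]), np.int32(30))
(array([331.81, 262.68]), np.int32(31))
38.325 [0.53544618 0.01388469 0.29309638] 1.0014676070657873
```

The transformer hangs steady (vertical pixel constant within noise, a small ~2 px shift at release). Now the button, with shut fingers and a guarded press.

Run:
```python
from h import *
from bench import env, monitor, eyes
B=SEAT+.13*HX
p=monitor.sense()["position"]
env.movel([p[0],p[1],.36],velocity=.12)
env.close_gripper(20)
env.movel([B[0],B[1],.36],velocity=.12)
env.movel([B[0],B[1],.305],velocity=.06);env.hold(.3);print(fz(10))
g=env.movel([B[0],B[1],.262],velocity=.015,guard=7)
s=monitor.sense();print("guard",g,s["position"],s["contact_force"]);env.hold(.3);print(fz(6),monitor.sense()["position"])
f=eyes.grab_frame("side");cv2.imwrite("pics/press.png",f["frame"][:,:,::-1])
env.movel([B[0],B[1],.36],velocity=.05)
print(monitor.sense()["clock"])
```

```text
(array([-0.02, -0.05, -0.  ]), array([0.41, 0.33, 0.46]))
guard True [ 0.66359455 -0.00865645  0.27179835] [ 0.14389486 -0.04946199  3.47276237]
(array([-0.77,  0.03,  5.08]), array([0.32, 0.31, 0.45])) [ 0.66361295 -0.00865183  0.27166659]
47.35
```

The press held 5.1 N (more than the 4 N for full travel), with the tip about 6 mm below the measured button top. Final stillness check, then hand in.

Run:
```python
from h import *
from bench import env, monitor, eyes, job
F=[]
for _ in range(3): env.hold(.4);F.append(eyes.grab_frame("side")["frame"][215:285,305:355].astype(np.float32))
r=np.load("pics/rel.npz")["frame"][215:285,305:355].astype(np.float32)
g=[cv2.cvtColor(x,cv2.COLOR_RGB2GRAY) for x in F+[r]]
for i in(1,2,3):print(cv2.phaseCorrelate(g[0],g[i]))
# steel hook/bail blob vs predicted seat at dip .0285
f=np.load("pics/rel.npz");print("seat px",proj(f,SEAT-[0,0,.0285]))
print(fz(8),monitor.sense()["clock"]);job.hand_in()
```

```text
((-0.050614537516494806, -0.04104950251115724), 1.0194913676049975)
((-0.023008831347620884, 0.03313228190143036), 1.0003696024417876)
((-0.04309968683286769, 0.019389037511921003), 1.0205061382717557)
seat px [331.71014086 232.6796976 ]
(array([-0.15,  0.  ,  0.04]), array([0.34, 0.62, 0.38])) 49.0333
the job is handed in; nothing more can be done
```

The square-cored transformer hangs from the balance hook, the button has been pressed, and the job is handed in at about 49 s of the 67 s. The interface reports no verdict.

**What I did:** I gripped the transformer by its black grip, with the jaws 23 mm apart on a 24 mm block. I threaded the bail over the hook and lowered it in slow steps until the force on the tool was zero within noise, at about 28.5 mm of dip. That means a weight of about 2.85 N, or 0.29 kg. Then I let go, waited, and pressed the button.

**Last checks:**
- **Stillness:** the side-camera image of the transformer shifted by no more than 0.05 px between frames, and also compared with before the press.
- **Button:** the press held 5.1 N, more than the 4 N needed for full travel, with about 6 mm of travel. The fingers were then lifted well clear.
- **Tool contact:** the force on the tool was about 0 N at the end.

**What disagreed or went less smoothly:**
- **Finger tips:** they sat about 35 mm behind the reported tool point. I checked this in the images at two yaw angles and corrected every height for it.
- **Sideways nudge:** before release I shifted the transformer sideways to remove a small side force, but this briefly raised it to about 4 N. I backed off to zero before letting go.
- **At release:** the transformer shifted about 2 px (about 5 mm).
- **Not measured directly:** I had no picture views left after release, so the checks from there on are numerical only. I did not measure the bail's distance from the hook seat, and I read the button's return only from the fingers being clear.

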